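# Clamp the panel and hold the bevel leaf at the pointer

### The arm

A 6-joint arm with a two-finger parallel gripper is mounted at the origin on the work surface. World frame = base frame: x ahead of the robot, y to its left, z up, the work surface at z = 0. Lengths are in m, angles in rad, forces in N, time in s.
With the tool pointing down it reaches from about 0.35 to 0.775 m from the base axis. Payload 5.5 kg.
Tool frame: the origin (TCP) lies on the centre line of the jaws, within the pads' length; the fingertips stand 11 mm ahead of it and the grasp point (between the pads) lies 8 mm behind it; z points along the fingers, y is the line along which they close (so a half turn about z gives the same grasp; the last joint's range is limited). The gripper opens to 85 mm and grips with 20 to 120 N. Pads are 22 mm wide; open, the fingers measure 114 mm over their backs; the gripper's body (76 mm by 85 mm) begins 54 mm behind the grasp point. The pads swing forward as they close: fully open they stand 13 mm farther back than shut.
Start: joints at [-1.399, 0.313, 0.046, 1.304, 0, 1.431], TCP at [0.176, -0.547, 0.242] pointing down, gripper open.
Joint ranges: [-2.76, 2.76], [-0.86, 1.69], [-1.03, 1.26], [-2.2, 2.34], [-1.47, 1.5], [-3.14, 3.14]. Speed limits (rad/s): [2.57, 2.57, 3.14, 3.14, 3.14, 3.14].

### API

Orientations are given as a unit quaternion [w, x, y, z].
In Python, from workcell import get_state, eyes, env gives the robot as it stands.
- The arm moves only by the shell command python3 -m inch 'ROWS' [OPENING] [FORCE]. ROWS is JSON, one flat list of numbers, 4 for each row, row after row: the shift along the tool's x, y, z in cm, then the turn about the tool's z in rad. A call has exactly 5 rows; each row shifts and turns the commanded pose from where the row before left it, along the tool's axes as they then stand; what a row does not reach is not made up. A row lasts 1/12 s, in which the tool goes at most 41.7 mm and 7.16 degrees, less where a joint would pass 70% of its speed; a pose out of reach is approached as far as the arm can. A call is refused whole if a number of a shift passes 4.17 or a number of a turn 0.125, either way. A call with a gripper value outside its range is refused whole. OPENING is the opening, from -1 (shut) to 1 (fully open), set as the call begins (- or left out, the last holds). The fingers move at their own pace and stop on an object; FORCE is the grip in N (left out, the last holds). Time passes only in rows, so rows that do not move let the fingers close, or fill a call up. It gives the time, the measured TCP pose, the force, the opening and the grip force at its end, in the units of the state.
- get_state(): the state, without advancing time (a new reading comes with each control period).
- eyes.read_camera(name): name is "scene" or "side" or "wrist"; returns the picture (384x512x3 uint8, red, green, blue); there is no depth.
- eyes.camera_info(name): a dict with "fovy" (degrees; the focal length in pixels is half the picture's height over the tangent of half this angle, whatever the lens; pixels are square), "cx", "cy" (the principal point, pixels), "xyz" and "orientation" of the camera in the world. Camera axes: x right, y down, z forward; pixel columns grow to the right and rows downward; lengths in m; the calibration is good to about 2 mm. A picture is of the moment at which its call begins: read the wrist's pose just before it. camera_info takes no time and is no camera call; for the wrist camera it gives the pose at the moment of the call.
- env.hand_in(): hands the job in; it is judged then, once.
The state is a dict: "clock": time; "joint_pos": joint angles; "qvel": joint speeds; "tau": joint torques, N m; "tcp_pos": TCP position; "orientation": TCP orientation; "wrist_force": force on the tool from outside, world axes, zero at the start; "ft_torque": the same for the moment, N m; "finger_gap": finger opening in m; "grip_force": force on a finger pad.
Only numpy, scipy, OpenCV 4.12 (cv2) and the standard library are available. Lean on these libraries where they do the work, as an engineer would, in place of code of your own. Each camera call takes 0.05 s, during which the arm holds its last target. There are 200 camera calls.

### The job

On the bevelling jig, press both hold-down straps down until they snap shut over the panel; then swing the hinged leaf with the handle bar up until its index pin lines up with the preset pointer, and hold it there. Finish while still holding the leaf steady at that angle (it falls if you let go). Leave the pointer as it is set, and do not disturb the glue bottle, the offcut or the spanner.

Things in the scene. Friction and masses are not known exactly. Their poses are not given: they have to be found in the camera images.
- jig: Fixed plywood bevelling jig: base board 320 x 250 x 18 mm. Origin: on the table in the middle of the jig; x runs along the hinge line (at yaw 0 away from the robot), y across it towards the handle side, z up. The leaf's hinge axis runs along x at y = -90 mm, z = 55 mm.
- leaf_hinge (a joint): Angle of the tilting leaf in rad: 0 = lying flat on its rest, grows as the handle side is lifted, stop at 1.3. Hinge axis: the jig's x axis direction at jig y = -90 mm, z = 55 mm. Almost frictionless: the leaf (about 0.7 kg with what it carries) falls flat when released.
- leaf: The tilting leaf: plywood flap 180 x 149 x 12 mm carrying a wooden panel, two straps and a handle. Origin on the hinge axis in the middle of its length; x along the hinge, y out across the leaf to the handle, z out of its upper face. The board spans y = 12 to 161 mm, z = -6 to 6 mm. Two steel catch housings stand on it at x = -43 and +43 mm, y = 153 to 161 mm, up to z = 40 mm.
- handle (a point): Middle of the handle bar: a wooden rod 16 mm thick, along the leaf's x, free for 120 mm between its two end arms, 215 mm from the hinge axis in the leaf's plane; 46 mm of free gap between the bar and the leaf's edge. 55 mm above the table while the leaf is flat. The bar does not turn in its arms, so it slips in the grip if the gripper does not tilt with it.
- index_tip (a point): End of the leaf's index pin, a 6 mm steel pin that sticks out of the leaf's +x end edge, 125 mm from the hinge axis in the leaf's plane. It lies beside the pointer arm when the leaf is at the pointer's angle.
- pointer_hinge (a joint): Angle of the pointer in rad, on the same axis and with the same zero and sense as leaf_hinge; preset between 0.45 and 0.9 and held by stiff friction. This is the angle wanted for the leaf.
- pointer: The pointer: flat aluminium arm 130 mm long, 12 mm wide, 4 mm thick with a narrow tip, which stands at a slant beside a thin steel arc with ticks, at the jig's +x end (144 mm from the middle). Origin on the hinge axis line (at jig x = 156 mm), y along the arm to the tip.
- pointer_tip (a point): Tip of the pointer, 156 mm from the hinge axis.
- strap_near (a joint): A flat steel strap, 122 mm long, 14 mm wide, 8 mm thick, hinged on the leaf at x = -43 mm (robot's side). Angle in rad: 0 = shut (lying parallel to the leaf, over the panel's edge), grows as it opens, 0.9 at most; starts at 0.4 to 0.7. Its pivot lies along the leaf's x at leaf y = 18 mm, z = 21.5 mm. A weak spring lifts it; near shut (about 0.1 rad) its nose meets a spring catch, snaps past it with about 5 to 10 N at the thumb roll, and is then held at 0.
- strap_far (a joint): A flat steel strap, 122 mm long, 14 mm wide, 8 mm thick, hinged on the leaf at x = +43 mm (far side); otherwise the same as strap_near.
- thumb_near (a point): Top of the thumb roll of strap_near: a black rubber roll 24 mm long along x, 14 mm in diameter, on the strap's upper face. In the strap's frame (pivot, y along the strap, z out of it) at y = 88 mm, z = 14 mm; so when shut at leaf y = 106 mm, z = 35.5 mm.
- thumb_far (a point): The same for strap_far.
- panel: Loose wooden panel 100 x 92 x 10 mm (x, y, z) lying on the leaf between low ledges under the straps; origin in the centre of its underside.
- glue: Pale plastic glue bottle, 60 mm diameter, 150 mm tall, standing near the jig. Bystander. Origin at its foot.
- offcut: Wooden offcut block 70 x 45 x 30 mm. Bystander. Origin under its centre.
- spanner: Steel spanner 150 mm long lying on the table. Bystander.
Not all that is in view belongs to the job. What is meant by the panel is not turquoise, and is the larger of those in its own colour.

How it is judged:
On the way, in this order (a step that is already met when the one before it is completed fails the run):
1. both straps are snapped shut (value of joint each of strap_near, strap_far below 0.04 rad), for 0.2 s.
2. the leaf, straps shut, is held at the pointer's angle (all of step 1 and angle between the y axis of leaf and the y axis of pointer, either way round below 0.07 rad and value of joint leaf_hinge above 0.3 rad and contact force between any of the fingers, the arm and leaf above 1 N), for 0.2 s.
At the end, for the whole second after the job is handed in: Both straps are shut (below 0.04 rad), the panel lies on the leaf, and the robot holds the leaf (contact above 1 N) still (below 0.08 rad/s) within 0.07 rad (4 degrees) of the pointer's angle (all of step 2 and z of panel in the frame of leaf below 0.012 m and y of panel in the frame of leaf below 0.09 m and velocity of joint leaf_hinge between -0.08 and 0.08 rad/s); the arm keeps its last pose, push and grip.
It fails at once if the pointer was moved off its setting (tip by more than 8 mm) (distance of pointer_tip from where it was at the start of the episode above 0.008 m).
It fails at once if a bystander was moved by more than 30 mm (distance of any of glue, offcut, spanner from where it was at the start of the episode above 0.03 m).
It also fails if it takes over 64 s, if anything falls off the work surface, if the arm or the gripper's body presses on something with over 40 N, if the wrist force passes 120 N, or if a joint passes its speed limit or range.

## Working session

There is one attempt and no reset: what is moved stays moved. The work goes in short steps, Python scripts to look and compute and a shell command to move; the robot and the scene stay as the last step left them, time stands still between calls to the robot, and variables do not carry over. Pictures are saved under pics/ and viewed, at most 10 in all, crops included, and the job is handed in when it is done.

```bash
ls; mkdir -p pics; python3 - <<'E'
from workcell import get_state, eyes
import cv2
s=get_state();print({k:(v if isinstance(v,(int,float)) else [round(float(x),3) for x in v]) for k,v in s.items()})
for n in("scene","side"):
    i=eyes.camera_info(n);print(n,i)
    cv2.imwrite(f"pics/{n}0.png",cv2.cvtColor(eyes.read_camera(n),cv2.COLOR_RGB2BGR))
E
```

```text
pics
{'clock': 0.0, 'joint_pos': [-1.399, 0.314, 0.045, 1.304, 0.0, 1.431], 'qvel': [-0.001, 0.001, -0.001, -0.0, -0.0, -0.0], 'tau': [0.001, -48.063, 29.853, 0.019, -0.0, 0.0], 'tcp_pos': [0.176, -0.547, 0.241], 'orientation': [-0.001, 0.988, 0.155, -0.0], 'wrist_force': [-1.625, 0.734, 0.254], 'ft_torque': [0.026, 0.011, 0.061], 'grip_force': 0.0, 'finger_gap': 0.08568310689767417}
scene {'fovy': 54.57094169391079, 'cx': 258.70457016989263, 'cy': 186.35410491266055, 'xyz': array([ 1.12017944, -0.34808557,  0.69643912]), 'orientation': array([-0.35200609,  0.77538502,  0.48227451, -0.20562366])}
side {'fovy': 54.597000580200095, 'cx': 258.7509932750827, 'cy': 192.01645986180299, 'xyz': array([ 0.31837297, -0.87835607,  0.59150323]), 'orientation': array([-0.48553924,  0.86330797, -0.11429697,  0.07672805])}
```

View pics/scene0.png

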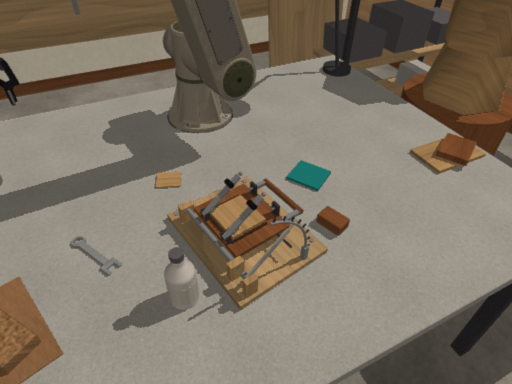

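View pics/side0.png

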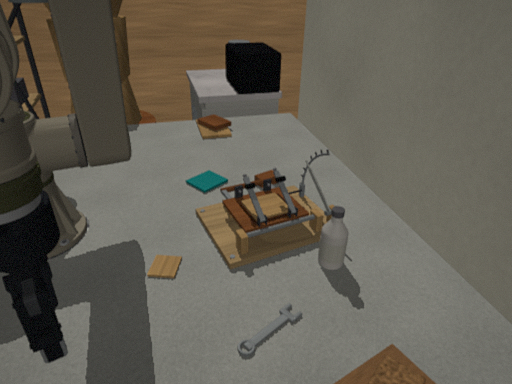

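Scene view: the jig centre is near (245,235), the panel near (237,216), the handle bar near (280,195), and the pointer and arc near (280,250). Other things that could pass for the panel are the turquoise plate (309,175) and a small wood plate (168,180). By the description, the panel is the larger pale-wood one at (237,216). I'll check that in a close crop.

```bash
python3 - <<'E'
import cv2
a=cv2.imread("pics/scene0.png")[165:305,155:345];cv2.imwrite("pics/c1.png",cv2.resize(a,None,fx=4,fy=4,interpolation=cv2.INTER_CUBIC))
a=cv2.imread("pics/side0.png")[140:275,185:365];cv2.imwrite("pics/c2.png",cv2.resize(a,None,fx=4,fy=4,interpolation=cv2.INTER_CUBIC))
E
```

```text
(no output)
```

View pics/c1.png

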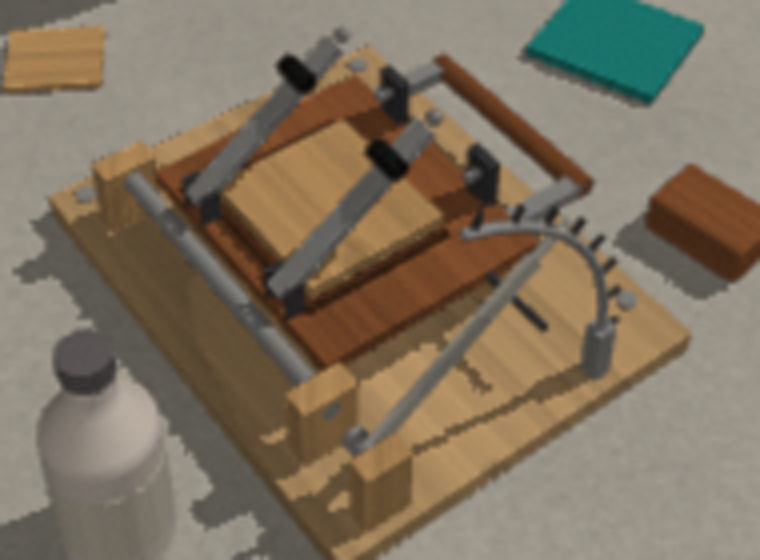

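View pics/c2.png

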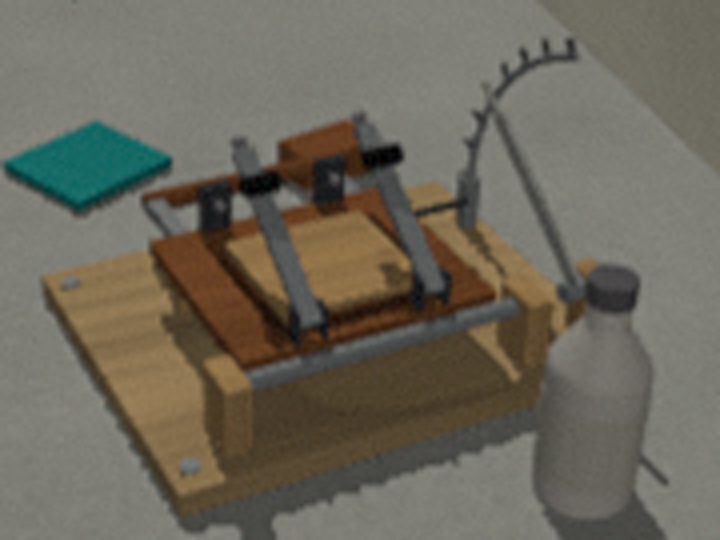

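The crops confirm the panel, pale wood on the dark leaf under the straps. The thumb rolls are at c1 (296,73) and (387,158), and c2 (260,184) and (383,156). The pointer tip is at c1 (545,243) and c2 (490,92), and the handle bar runs from c1 (440,60) to (588,185).

```bash
cat > h.py <<'E'
import numpy as np
from scipy.spatial.transform import Rotation as R
from workcell import get_state, eyes
def rot(q): return R.from_quat([q[1],q[2],q[3],q[0]])
def ray(info,p):
    f=192/np.tan(np.radians(info["fovy"])/2)
    d=np.array([(p[0]-info["cx"])/f,(p[1]-info["cy"])/f,1])
    return np.array(info["xyz"]),rot(info["orientation"]).apply(d/np.linalg.norm(d))
def plane(info,p,z):
    o,d=ray(info,p); return o+d*(z-o[2])/d[2]
def tri(i1,p1,i2,p2):
    o1,d1=ray(i1,p1);o2,d2=ray(i2,p2)
    t=np.linalg.lstsq(np.c_[d1,-d2],o2-o1,rcond=None)[0]
    a,b=o1+t[0]*d1,o2+t[1]*d2
    return (a+b)/2,np.linalg.norm(a-b)
def show():
    s=get_state();Rm=rot(s["orientation"]).as_matrix()
    print("t",round(s["clock"],2),"tcp",np.round(s["tcp_pos"],4),"F",np.round(s["wrist_force"],1),"gap",round(s["finger_gap"],4),"grip",round(float(s["grip_force"]),1));print(np.round(Rm,3));print("q",np.round(s["joint_pos"],3))
    return s,Rm
E
cat > m.py <<'E'
from h import *
np.set_printoptions(suppress=True,precision=4)
a,b=eyes.camera_info("scene"),eyes.camera_info("side")
S=lambda x,y:(x/4+155-.375,y/4+165-.375); D=lambda x,y:(x/4+185-.375,y/4+140-.375)
for n,p,z in[("cornerL",(50,198),.018),("cornerR",(690,335),.018),("cornerB",(335,556),.018),("bar1",(440,62),.06),("bar2",(588,184),.06),("hingeaxis far post",(365,438),.055)]:print(n,plane(a,S(*p),z))
for n,p,z in[("cL",(42,280),.018),("cF",(180,503),.018),("bar1",(147,197),.06)]:print("side",n,plane(b,D(*p),z))
for n,p,q in[("thumbN",(296,73),(260,184)),("thumbF",(387,158),(383,156)),("ptip",(545,243),(490,92)),("pbase",(358,440),(572,292)),("bar1",(440,62),(147,197))]:print(n,*tri(a,S(*p),b,D(*q)))
E
python3 m.py
```

```text
cornerL [ 0.4455 -0.2489  0.018 ]
cornerR [0.711  0.0513 0.018 ]
cornerB [ 0.7499 -0.1916  0.018 ]
bar1 [0.4774 0.0082 0.06  ]
bar2 [0.6145 0.0369 0.06  ]
hingeaxis far post [ 0.716  -0.1587  0.055 ]
side cL [ 0.3931 -0.0159  0.018 ]
side cF [ 0.4385 -0.2583  0.018 ]
side bar1 [0.472  0.0071 0.06  ]
thumbN [ 0.522  -0.1107  0.1304] 0.0006372892646559162
thumbF [ 0.6073 -0.0943  0.1305] 0.0013700257930831935
ptip [ 0.7008 -0.0497  0.14  ] 0.006793621248460193
pbase [ 0.7162 -0.1635  0.0539] 0.0032078126689626075
bar1 [0.4731 0.0108 0.0568] 0.0018366325857188787
```

Fit: jig yaw is about 0.187 and its centre about (0.565,-0.104). The thumb rolls come out at jig x ≈ ±43 mm with the straps at about 0.55 rad, and the pointer at about 0.62 rad. Next I turn to the jig yaw, close the fingers and go above thumb_near.

```bash
python3 -m inch '[0,0,0,0.124, 3,-2.64,0,0, 3,-2.64,0,0, 3,-2.64,0,0, 3,-2.64,0,0]' -1 40
python3 -m inch '[3,-2.64,0,0, 3,-2.64,0,0, 3,-2.64,0,0, 3,-2.64,0,0, 3,-2.64,0,0]'
python3 -m inch '[3,-2.64,0,0, 3,-2.64,0,0, 3,-2.64,0,0, 3,-2.64,0,0, 3,-2.64,0,0]'
python3 -m inch '[0,0,0,0, 0,0,0,0, 0,0,0,0, 0,0,0,0, 0,0,0,0]'
python3 -c "
from h import *; show()"
```

```text
clock: 0.52
tcp_pos: [0.2749, -0.4196, 0.2417]
orientation: [-0.001, 0.996, 0.093, -0.0]
wrist_force: [-0.0, -0.4, 0.2]
finger_gap: 0.0253
grip_force: 0.0
clock: 0.93
tcp_pos: [0.3979, -0.2616, 0.2421]
orientation: [-0.0, 0.996, 0.094, -0.0]
wrist_force: [0.6, -0.0, -0.2]
finger_gap: 0.0001
grip_force: 0.0
clock: 1.35
tcp_pos: [0.5207, -0.1038, 0.242]
orientation: [-0.0, 0.996, 0.094, -0.0]
wrist_force: [0.9, -1.4, -0.0]
finger_gap: -0.0002
grip_force: 0.0
clock: 1.77
tcp_pos: [0.5193, -0.1069, 0.2422]
orientation: [0.0, 0.996, 0.093, -0.0]
wrist_force: [0.2, -0.7, -0.7]
finger_gap: -0.0
grip_force: 0.0
t 1.77 tcp [ 0.5193 -0.1069  0.2422] F [ 0.2 -0.7 -0.7] gap -0.0 grip 0.0
[[ 0.983  0.185 -0.   ]
 [ 0.185 -0.983 -0.   ]
 [-0.     0.    -1.   ]]
q [-0.354  0.226 -0.07   1.275 -0.     2.601]
```

```bash
python3 - <<'E'
from h import *
import cv2
print(eyes.camera_info("wrist"))
w=eyes.read_camera("wrist");s=eyes.read_camera("scene")
cv2.imwrite("pics/w1.png",w[:,:,::-1]);cv2.imwrite("pics/s1.png",s[:,:,::-1])
cv2.imwrite("pics/v1.png",w[:,:,::-1])
E
```

```text
{'fovy': 66.54610579900334, 'cx': 251.70535152272353, 'cy': 192.74279345148526, 'xyz': array([ 0.59138399, -0.0937504 ,  0.373434  ]), 'orientation': array([ 0.11402682,  0.76113626, -0.63143162, -0.09467623])}
```

View pics/v1.png

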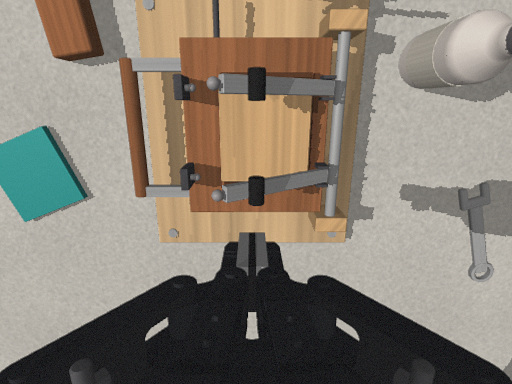

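The wrist view shows the thumb rolls at (256,84) far and (256,190) near. The bar runs from (126,60) to (140,196), the leaf's free edge is at (181,38) and (192,211), and the base's near corners are (160,243) and (345,243).

```bash
python3 - <<'E'
from h import *
np.set_printoptions(suppress=True,precision=4)
a,b,w=eyes.camera_info("scene"),eyes.camera_info("side"),eyes.camera_info("wrist")
for n,p,z in[("thF",(256,84),.13),("thN",(256,190),.13),("bar far",(126,60),.06),("bar near",(140,196),.06),("edge far",(181,38),.061),("edge near",(192,211),.061),("base+y",(160,243),.018),("base-y",(345,243),.018)]:print(n,plane(w,p,z))
S=lambda x,y:(x/4+155-.375,y/4+165-.375); D=lambda x,y:(x/4+185-.375,y/4+140-.375)
print(tri(w,(256,84),a,S(387,158)),tri(w,(256,190),a,S(296,73)))
yaw=.187;ux=np.array([np.cos(yaw),np.sin(yaw),0]);uy=np.array([-ux[1],ux[0],0])
for C in([.565,-.104,0],[.57,-.103,0]):
  H=np.array(C)-.09*uy+[0,0,.055]
  for x in(.144,.15):
   for n,i,P in(("sc",a,[S(545,243),S(460,345),S(400,410)]),("sd",b,[D(488,88),D(530,190),D(560,260)])):
    for p in P:
      o,d=ray(i,p);q=o+d*((H+x*ux-o)@ux)/(d@ux)-H
      print(C[0],x,n,"r %.3f ang %.3f"%(np.hypot(q@uy,q[2]),np.arctan2(q[2],q@uy)))
E
```

```text
thF [ 0.6062 -0.0944  0.13  ]
thN [ 0.5213 -0.1107  0.13  ]
bar far [0.6086 0.0353 0.06  ]
bar near [0.4702 0.0113 0.06  ]
edge far [ 0.6378 -0.0159  0.061 ]
edge near [ 0.4635 -0.0486  0.061 ]
base+y [ 0.3925 -0.006   0.018 ]
base-y [ 0.4383 -0.2499  0.018 ]
(array([ 0.6063, -0.094 ,  0.1304]), np.float64(0.0008652312373189861)) (array([ 0.5215, -0.1106,  0.1305]), np.float64(0.00032757443980825667))
0.565 0.144 sc r 0.142 ang 0.611
0.565 0.144 sc r 0.075 ang 0.556
0.565 0.144 sc r 0.030 ang 0.544
0.565 0.144 sd r 0.153 ang 0.609
0.565 0.144 sd r 0.077 ang 0.531
0.565 0.144 sd r 0.027 ang 0.276
0.565 0.15 sc r 0.143 ang 0.690
0.565 0.15 sc r 0.077 ang 0.706
0.565 0.15 sc r 0.034 ang 0.891
0.565 0.15 sd r 0.157 ang 0.551
0.565 0.15 sd r 0.081 ang 0.422
0.565 0.15 sd r 0.033 ang 0.039
0.57 0.144 sc r 0.143 ang 0.678
0.57 0.144 sc r 0.076 ang 0.684
0.57 0.144 sc r 0.033 ang 0.845
0.57 0.144 sd r 0.157 ang 0.560
0.57 0.144 sd r 0.080 ang 0.438
0.57 0.144 sd r 0.032 ang 0.068
0.57 0.15 sc r 0.144 ang 0.756
0.57 0.15 sc r 0.079 ang 0.826
0.57 0.15 sc r 0.039 ang 1.117
0.57 0.15 sd r 0.161 ang 0.505
0.57 0.15 sd r 0.086 ang 0.339
0.57 0.15 sd r 0.039 ang -0.097
```

```bash
python3 -m inch '[0,0,3,0, 0,0,3,0, 0,0,2.5,0, 0,0,0.5,0, 0,0,0,0]'
python3 -m inch '[0,0,1,0, 0,-0.2,1,0, 0,-0.2,1,0, 0,-0.2,0.7,0, 0,0,0,0]'
```

```text
clock: 2.28
tcp_pos: [0.5183, -0.106, 0.1507]
orientation: [-0.001, 0.996, 0.093, -0.002]
wrist_force: [0.8, -0.1, -0.8]
finger_gap: -0.0001
grip_force: 0.0
clock: 2.7
tcp_pos: [0.5179, -0.0992, 0.1137]
orientation: [-0.0, 0.996, 0.094, -0.001]
wrist_force: [-0.8, 0.0, -0.1]
finger_gap: 0.0001
grip_force: 0.0
```

```bash
python3 -m inch '[0,-0.2,0.5,0, 0,-0.1,0.5,0, 0,0,0.3,0, 0,0,0.2,0, 0,0,0,0]'
```

```text
clock: 3.12
tcp_pos: [0.5187, -0.0967, 0.101]
orientation: [-0.0, 0.996, 0.094, 0.001]
wrist_force: [-2.1, 0.8, 6.9]
finger_gap: -0.0002
grip_force: 3.5
```

```bash
python3 -m inch '[0,0,0.3,0, 0,0,0.2,0, 0,0,0,0, 0,0,0,0, 0,0,0,0]'; python3 -m inch '[0,0,0.3,0, 0,0,0.2,0, 0,0,0,0, 0,0,0,0, 0,0,0,0]'
```

```text
clock: 3.53
tcp_pos: [0.519, -0.0966, 0.0996]
orientation: [0.0, 0.996, 0.094, 0.002]
wrist_force: [-8.9, 4.7, 30.4]
finger_gap: 0.0001
grip_force: 15.5
clock: 3.95
tcp_pos: [0.5192, -0.0966, 0.0989]
orientation: [0.001, 0.996, 0.094, 0.003]
wrist_force: [-20.6, 8.8, 62.7]
finger_gap: -0.0001
grip_force: 31.2
```

```bash
python3 -m inch '[0,0,-1,0, 0,0,-3,0, 0,0,-3,0, 0,0,-1.8,0, 0,0,0,0]'
python3 -m inch '[3,0.3,0,0, 3,0.3,0,0, 2.7,0.3,0,0, 0,0,0,0, 0,0,0,0]'
python3 -m inch '[0,0,2,0, 0,0,1,0, 0,0,1,0, 0,-0.2,1,0, 0,-0.2,0.5,0]'
```

```text
clock: 4.37
tcp_pos: [0.521, -0.0979, 0.1829]
orientation: [0.002, 0.996, 0.094, 0.004]
wrist_force: [0.9, -0.4, 0.2]
finger_gap: 0.0002
grip_force: 0.0
clock: 4.78
tcp_pos: [0.6059, -0.0894, 0.1764]
orientation: [-0.0, 0.996, 0.094, -0.001]
wrist_force: [-0.8, 0.5, 0.5]
finger_gap: -0.0001
grip_force: 0.0
clock: 5.2
tcp_pos: [0.6034, -0.0855, 0.1216]
orientation: [-0.0, 0.996, 0.094, -0.001]
wrist_force: [0.2, -0.6, 0.1]
finger_gap: 0.0004
grip_force: 0.1
```

```bash
python3 -m inch '[0,-0.2,1,0, 0,-0.2,0.8,0, 0,0,0.5,0, 0,0,0.3,0, 0,0,0,0]'
python3 -m inch '[0,0,0.3,0, 0,0,0.2,0, 0,0,0,0, 0,0,0,0, 0,0,0,0]'
```

```text
clock: 5.62
tcp_pos: [0.6043, -0.0812, 0.1002]
orientation: [0.0, 0.996, 0.094, 0.001]
wrist_force: [-6.8, 1.9, 18.8]
finger_gap: 0.0002
grip_force: 9.0
clock: 6.03
tcp_pos: [0.6046, -0.0811, 0.0993]
orientation: [0.001, 0.996, 0.094, 0.003]
wrist_force: [-14.9, 5.5, 41.0]
finger_gap: -0.0003
grip_force: 20.2
```

```bash
python3 -m inch '[0,0,-1,0, 0,0,-3,0, 0,0,-4,0, 0,0,-3,0, 0,0,0,0]'
python3 -m inch '[-1.5,-3.8,0,0, -1.5,-3.8,0,0, -1.4,-3.6,0,0, 0,0,0,0, 0,0,0,0]' 0.1
python3 - <<'E'
from h import *
import cv2
show();w=eyes.camera_info("wrist");print(w)
im=eyes.read_camera("wrist");s=eyes.read_camera("side")[130:280,180:380]
cv2.imwrite("pics/w2.png",im[:,:,::-1])
cv2.imwrite("pics/v2.png",np.vstack([im,cv2.resize(s,(512,384))])[:,:,::-1][::1] if 0 else cv2.resize(np.hstack([im,cv2.resize(s,(512,384))]),(800,300),interpolation=cv2.INTER_AREA)[:,:,::-1])
E
```

```text
clock: 6.45
tcp_pos: [0.6074, -0.0825, 0.2096]
orientation: [0.002, 0.996, 0.094, 0.005]
wrist_force: [0.6, -1.0, 0.3]
finger_gap: 0.0
grip_force: 0.0
clock: 6.87
tcp_pos: [0.5388, 0.0218, 0.2023]
orientation: [0.0, 0.995, 0.095, 0.0]
wrist_force: [0.2, -0.1, 0.4]
finger_gap: 0.047
grip_force: 0.0
t 6.87 tcp [0.5388 0.0218 0.2023] F [ 0.2 -0.1  0.4] gap 0.047 grip 0.0
[[ 0.982  0.19   0.   ]
 [ 0.19  -0.982 -0.   ]
 [ 0.     0.    -1.   ]]
q [-0.108  0.259 -0.126  1.185 -0.     2.842]
{'fovy': 66.54610579900334, 'cx': 251.70535152272353, 'cy': 192.74279345148526, 'xyz': array([0.61077943, 0.0353921 , 0.33354858]), 'orientation': array([ 0.11414209,  0.76286582, -0.62939776, -0.09415824])}
```

View pics/v2.png

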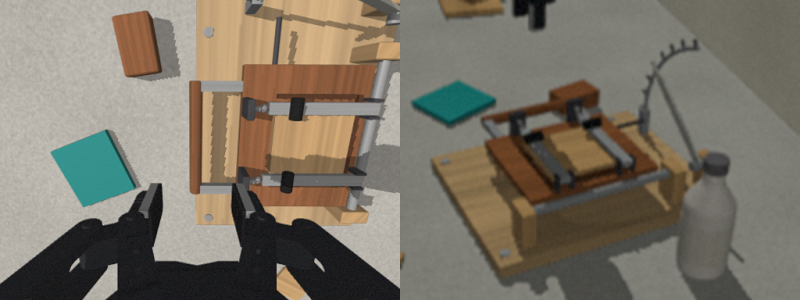

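Both straps lie shut. The bar runs in the wrist frame from about (250,105) to (250,247), between the open fingers.

```bash
python3 - <<'E'
from h import *
w=eyes.camera_info("wrist")
A=plane(w,(250,105),.06);B=plane(w,(250,247),.06);print(A,B,(A+B)/2)
E
```

```text
[0.61073294 0.03454434 0.06      ] [0.4722169  0.00838416 0.06      ] [0.54147492 0.02146425 0.06      ]
```

```bash
python3 -m inch '[0,0,3.5,0, 0,0,3.5,0, 0,0,3.5,0, 0,0,2.5,0, 0,0,2.2,0]'
python3 -m inch '[0,0,0.3,0, 0,0,0,0, 0,0,0,0, 0,0,0,0, 0,0,0,0]' -1 30
python3 -m inch '[0,0,0,0, 0,0,0,0, 0,0,0,0, 0,0,0,0, 0,0,0,0]'
```

```text
clock: 7.38
tcp_pos: [0.5397, 0.0188, 0.0477]
orientation: [-0.0, 0.996, 0.093, -0.001]
wrist_force: [0.5, -0.6, 0.2]
finger_gap: 0.047
grip_force: 0.0
clock: 7.8
tcp_pos: [0.5382, 0.0234, 0.0476]
orientation: [-0.004, 0.996, 0.095, -0.001]
wrist_force: [-4.7, 12.1, -2.9]
finger_gap: 0.0149
grip_force: 29.9
clock: 8.22
tcp_pos: [0.5382, 0.0234, 0.0478]
orientation: [-0.004, 0.995, 0.095, -0.001]
wrist_force: [-3.7, 12.2, -2.9]
finger_gap: 0.0148
grip_force: 29.9
```

```bash
python3 -m inch '[0,-0.2,-1.31,0, 0,0.12,-1.31,0, 0,0.2,-1.29,0, 0,0.28,-1.28,0, 0,0.35,-1.26,0]'
python3 -m inch '[0,0.43,-1.24,0, 0,0.51,-1.21,0, 0,0.58,-1.18,0, 0,0.65,-1.14,0, 0,0,0,0]'
python3 -m inch '[0,0,0,0, 0,0,0,0, 0,0,0,0, 0,0,0,0, 0,0,0,0]'
```

```text
clock: 8.63
tcp_pos: [0.5401, 0.0135, 0.1133]
orientation: [-0.001, 0.996, 0.094, -0.001]
wrist_force: [-3.0, 3.4, -2.8]
finger_gap: 0.0152
grip_force: 29.3
clock: 9.05
tcp_pos: [0.5443, -0.0081, 0.163]
orientation: [-0.001, 0.996, 0.094, -0.0]
wrist_force: [-7.2, 7.1, 1.9]
finger_gap: 0.0147
grip_force: 29.6
clock: 9.47
tcp_pos: [0.544, -0.0071, 0.1612]
orientation: [-0.002, 0.996, 0.094, -0.001]
wrist_force: [-5.6, 7.1, 2.6]
finger_gap: 0.0146
grip_force: 29.6
```

```bash
python3 - <<'E'
import cv2,numpy as np
from workcell import eyes
s=eyes.read_camera("scene");d=eyes.read_camera("side")
cv2.imwrite("pics/s3.png",s[:,:,::-1]);cv2.imwrite("pics/d3.png",d[:,:,::-1])
a=cv2.resize(s[180:300,205:335],None,fx=3,fy=3,interpolation=cv2.INTER_CUBIC);b=cv2.resize(d[130:250,225:355],None,fx=3,fy=3,interpolation=cv2.INTER_CUBIC)
cv2.imwrite("pics/v3.png",np.hstack([a,b])[:,:,::-1])
E
```

```text
(no output)
```

View pics/v3.png

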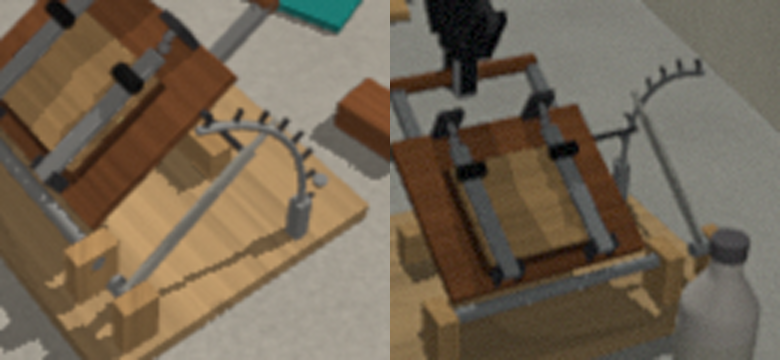

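Side half of the crop: pin tip at (635,132), root (597,137), pointer tip (635,96). Scene half: pin tip at (240,147), pointer tip (262,134). Pin and pointer are already close, so I'll triangulate both to get the difference.

```bash
python3 - <<'E'
from h import *
np.set_printoptions(suppress=True,precision=4)
a,b=eyes.camera_info("scene"),eyes.camera_info("side")
S=lambda x,y:(x/3+205-.33,y/3+180-.33); D=lambda x,y:((x-390)/3+225-.33,y/3+130-.33)
ya=.19;ux=np.array([np.cos(ya),np.sin(ya),0]);uy=np.array([-ux[1],ux[0],0])
C=np.array([.5645,-.104,0]);H=C-.09*uy+[0,0,.055]
for n,p,q in(("pin tip",(240,147),(635,132)),("pin root",(205,120),(597,137)),("ptr tip",(262,134),(635,96)),("ptr base",(120,284),(699,245)),("bar far",(277,2),(534,60))):
    P,e=tri(a,S(*p),b,D(*q));v=P-H
    print(n,P,"res %.4f x %.3f y %.3f z %.3f r %.3f ang %.3f"%(e,v@ux,v@uy,v[2],np.hypot(v@uy,v[2]),np.arctan2(v[2],v@uy)))
E
```

```text
pin tip [ 0.6925 -0.0599  0.118 ] res 0.0054 x 0.134 y 0.109 z 0.063 r 0.126 ang 0.523
pin root [ 0.6559 -0.0662  0.1176] res 0.0017 x 0.097 y 0.110 z 0.063 r 0.126 ang 0.518
ptr tip [ 0.6999 -0.0466  0.1411] res 0.0074 x 0.144 y 0.121 z 0.086 r 0.148 ang 0.619
ptr base [ 0.7171 -0.1623  0.0565] res 0.0018 x 0.139 y 0.004 z 0.001 r 0.004 ang 0.357
bar far [0.6175 0.0104 0.1653] res 0.0048 x 0.074 y 0.192 z 0.110 r 0.222 ang 0.521
```

```bash
python3 -m inch '[0,0.2,-0.35,0, 0,0.25,-0.35,0, 0,0.25,-0.35,0, 0,0.25,-0.4,0, 0,0,0,0]'
python3 -m inch '[0,0,0,0, 0,0,0,0, 0,0,0,0, 0,0,0,0, 0,0,0,0]'
python3 - <<'E'
import cv2,numpy as np
from workcell import eyes
s=eyes.read_camera("scene");d=eyes.read_camera("side")
a=cv2.resize(s[200:270,240:320],None,fx=5,fy=5,interpolation=cv2.INTER_CUBIC);b=cv2.resize(d[145:215,285:365],None,fx=5,fy=5,interpolation=cv2.INTER_CUBIC)
cv2.imwrite("pics/v4.png",np.hstack([a,b])[:,:,::-1])
E
```

```text
clock: 9.98
tcp_pos: [0.5458, -0.0165, 0.1762]
orientation: [-0.002, 0.996, 0.094, -0.0]
wrist_force: [-6.3, 5.4, 1.8]
finger_gap: 0.0149
grip_force: 29.4
clock: 10.4
tcp_pos: [0.5457, -0.0161, 0.1757]
orientation: [-0.002, 0.996, 0.094, -0.001]
wrist_force: [-5.2, 7.7, 2.2]
finger_gap: 0.0151
grip_force: 29.4
```

View pics/v4.png

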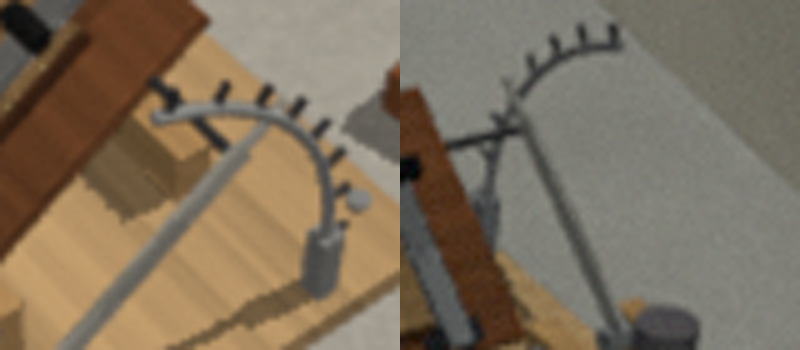

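The pin tip now sits beside the arm in both halves: scene (228,150), side (522,129). The pointer tip is at scene (272,120), side (506,80). One numeric check:

```bash
python3 - <<'E'
from h import *
np.set_printoptions(suppress=True,precision=4)
a,b=eyes.camera_info("scene"),eyes.camera_info("side")
S=lambda x,y:(x/5+240-.4,y/5+200-.4); D=lambda x,y:((x-400)/5+285-.4,y/5+145-.4)
ya=.19;ux=np.array([np.cos(ya),np.sin(ya),0]);uy=np.array([-ux[1],ux[0],0])
C=np.array([.5645,-.104,0]);H=C-.09*uy+[0,0,.055]
for n,p,q in(("pin tip",(228,150),(522,129)),("pin root",(155,82),(448,147)),("shoulder",(240,155),(520,118)),("ptr tip",(272,120),(506,80)),("ptr tip2",(278,112),(506,80))):
    P,e=tri(a,S(*p),b,D(*q));v=P-H
    print(n,P,"res %.4f x %.3f r %.3f ang %.3f"%(e,v@ux,np.hypot(v@uy,v[2]),np.arctan2(v[2],v@uy)))
for x in(.140,.144,.148):
  for n,i,P in(("sc",a,[S(70,345),S(150,248),S(200,190),S(265,125)]),("sd",b,[D(610,325),D(570,230),D(545,170),D(506,80)])):
    V=[]
    for p in P:
      o,d=ray(i,p);q=o+d*((H+x*ux-o)@ux)/(d@ux)-H;V.append((q@uy,q[2]))
    V=np.array(V);c=np.polyfit(V[:,0],V[:,1],1);print(x,n,"dir %.3f"%np.arctan(c[0]),"offset %.4f"%c[1])
E
```

```text
pin tip [ 0.6996 -0.0627  0.1266] res 0.0012 x 0.140 r 0.127 ang 0.598
pin root [ 0.6535 -0.0718  0.1266] res 0.0019 x 0.093 r 0.127 ang 0.599
shoulder [ 0.7023 -0.0576  0.1279] res 0.0045 x 0.144 r 0.132 ang 0.587
ptr tip [ 0.7002 -0.0421  0.1419] res 0.0080 x 0.145 r 0.152 ang 0.607
ptr tip2 [ 0.6998 -0.0397  0.1425] res 0.0042 x 0.145 r 0.155 ang 0.602
0.14 sc dir 0.607 offset -0.0107
0.14 sd dir 0.672 offset -0.0048
0.144 sc dir 0.607 offset -0.0014
0.144 sd dir 0.672 offset -0.0127
0.148 sc dir 0.607 offset 0.0078
0.148 sd dir 0.672 offset -0.0205
```

```bash
python3 -c "
from workcell import env; print(env.hand_in())"
```

```text
the job is handed in; nothing more can be done
None
```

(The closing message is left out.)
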